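# Lay out the matching nut and hold the hidden bolt head

### The arm

A 7-joint arm with a two-finger parallel gripper is mounted at the origin on the work surface. World frame = base frame: x ahead of the robot, y to its left, z up, the work surface at z = 0. Lengths are in m, angles in rad, forces in N, time in s.
With the tool pointing down it reaches from about 0.425 to 0.925 m from the base axis. Payload 6.8 kg.
Tool frame: the origin (TCP) lies on the front face of the gripper's body, between the roots of the fingers; the fingertips stand 73 mm ahead of it and the grasp point (between the pads) lies 54 mm ahead of it; z points along the fingers, y is the direction in which the jaws open and shut (so a half turn about z gives the same grasp; the last joint's range is limited). The gripper opens to 85 mm and grips with 20 to 120 N. Pads are 22 mm wide; open, the fingers measure 114 mm over their backs; the gripper's body (76 mm by 85 mm) begins 54 mm behind the grasp point. The pads swing forward as they close: fully open they stand 13 mm farther back than shut.
Start: joints at [-1.228, 0.477, 0.022, 1.555, -0.011, 1.109, -0.083], TCP at [0.294, 0.608, 0.304] pointing down, gripper open.
Joint ranges: [-2.96, 2.96], [-0.34, 2.1], [-1.41, 1.46], [0.24, 2.44], [-1.37, 4.51], [0.17, 1.92], [-2.96, 2.96]. Speed limits (rad/s): [2.39, 2.39, 3.14, 3.14, 3.14, 3.14, 3.14].

### API

Orientations are given as a rotation vector (axis times angle).
In Python, from bench import * gives the robot as it stands.
- The arm moves only by the tool jog_arm, never from a script. Its argument "plan" is a list of rows, each a list of 2 entries, a list of its own where there are three numbers: the shift along the world's x, y, z in cm, then the turn about the world's z in rad. In form: [[[tx, ty, tz], twist], ...]. A call has 1 to 12 rows; each row shifts and turns the commanded pose from where the row before left it; what a row does not reach is not made up. A row lasts 1/10 s, in which the tool goes at most 50 mm and 8.59 degrees, less where a joint would pass 70% of its speed; a pose out of reach is approached as far as the arm can. A call is refused whole if a number of a shift passes 5 or a number of a turn 0.15, either way. A call with a gripper value outside its range is refused whole. "hand" is the finger opening in cm, from 0 to 8.54, set as the call begins (left out, the last holds). The fingers move at their own pace and stop on an object; "grip_force" is the grip in N (left out, the last holds). Time passes only in rows, so rows that do not move let the fingers close. It gives the time, the measured TCP pose, the force and the opening at its end, in the units of the state.
- get_obs(): the state, without advancing time (a new reading comes with each control period).
- grab_frame(name): name is "scene" or "top"; returns the picture (400x640x3 uint8, red, green, blue); there is no depth.
- get_calibration(name): a dict with "intrinsics" (3x3 intrinsics, pixels), "xyz" and "orientation" of the camera in the world. Camera axes: x right, y down, z forward; pixel columns grow to the right and rows downward; lengths in m; the calibration is good to about 2 mm. A picture is of the moment at which its call begins. get_calibration takes no time and is no camera call.
- hand_in(): hands the job in, once; it reports no verdict.
The state is a dict: "clock": time; "joints": joint angles; "qvel": joint speeds; "tau": joint torques, N m; "tcp_pos": TCP position; "orientation": TCP orientation; "contact_force": force on the tool from outside, world axes, zero at the start; "moment": the same for the moment, N m; "grip_width": finger opening in m.
Only numpy, scipy, OpenCV 4.12 (cv2) and the standard library are available. Lean on these libraries where they do the work, as an engineer would, in place of code of your own. Each camera call takes 0.05 s, during which the arm holds its last target. There are 200 camera calls.

### The job

I am about to screw the nut onto the bracket's bolt: set the loose nut that fits that bolt in the metal dish, leaving the other nuts, the jars and the cup alone. Then reach down into the narrow gap behind the bracket's front plate, grip the hidden square bolt head by its leaning side flats, and turn it the short way until those flats stand upright. Finish while still holding it firmly there, so that the sprung bolt cannot turn back.

Things in the scene. Friction and masses are not known exactly. Their poses are not given: they have to be found in the camera images.
- bracket: fixed grey bracket; origin on the table under the middle of its front plate; x points from front to rear plate, away from the robot, z up. Base 130 x 90 x 8 mm (x -50 to +80). Front plate 8 thick, 68 wide, top at 108 mm; rear plate at x = +54, 8 thick, 68 wide, top at 94 mm. Gap between them 46 mm, open above and at the sides. The bolt's 20 mm thread sticks out in front.
- bolt_head (a point): centre of the square steel bolt head in the gap, 27 mm behind the middle of the front plate, 85 mm above the table; 18 mm long along x (the bolt's axis, parallel to the bracket's x), 30 x 30 mm across flats. Its axes turn with it: the side flats face +y and -y and are upright when z points straight up. At rest z leans 0.15 to 0.4 rad to the bracket's -y side.
- bolt: the whole bolt, origin and axes as bolt_head; shank and thread 20 mm in diameter along -x. It only turns, about x; a soft torsion spring (0.2 N m per rad) turns it back to its rest lean when let go.
- dish_floor (a point): centre of the inner floor of the fixed round aluminium parts dish, 3 mm above the table; z up; inner diameter 110 mm, rim 16 mm above the table
- nut_mid: the same nut as nut_mid_center, origin at the centre of its underside
- nut_mid_center (a point): centre (half-way up) of a loose steel hex nut lying flat: 30 mm across flats, 16 mm high, hole 20 mm (fits the bolt), about 65 g; its x axis is square to a flat, flats repeat every 60 degrees
- nut_small_center (a point): centre of a loose steel hex nut lying flat: 18 mm across flats, 10 mm high, hole 10 mm (too small); axes as nut_mid_center
- nut_large_center (a point): centre of a loose steel hex nut lying flat: 46 mm across flats, 24 mm high, hole 30 mm (too big); axes as nut_mid_center
- jar_a_center (a point): centre of a standing lidded jar, 66 mm in diameter, 108 mm high
- jar_b_center (a point): centre of another standing lidded jar, 66 mm in diameter, 108 mm high
- cup_center (a point): centre of a standing white cup, 72 mm in diameter, 85 mm high
There are look-alikes about, which are no part of the job. Leave any blue, brown or purple look-alike of the nut_mid alone.

How it is judged:
By the outcome, as a careful person would: the job done as asked, in the order asked, and still so for the second after the job is handed in, while the arm keeps its last pose, push and grip.
It also fails if it takes over 48 s, if anything falls off the work surface, if the arm or the gripper's body presses on something with over 40 N, if the wrist force passes 120 N, or if a joint passes its speed limit or range.

## Working session

There is one attempt and no reset: what is moved stays moved. The work goes in short steps, Python scripts to look and compute and a tool call to move; the robot and the scene stay as the last step left them, time stands still between calls to the robot, and variables do not carry over. Pictures are saved under pics/ and viewed, about 8 in all and at most 12, crops included, and the job is handed in when it is done.

Besides the shell and the picture viewer there is one more tool, called by a JSON object that holds its "name" and its "arguments". jog_arm: Moves the arm, as the interface text tells. Its arguments: {"type":"object","properties":{"plan":{"type":"array","items":{"type":"array"}},"hand":{"type":"number"},"grip_force":{"type":"number"}},"required":["plan"]}

```bash
mkdir -p pics; python3 - <<'E'
from bench import *
import cv2,numpy as np
for n in("scene","top"):
    f=grab_frame(n); cv2.imwrite(f"pics/{n}0.png",f[:,:,::-1]); c=get_calibration(n); print(n,c)
o=get_obs();print(o)
E
```

```text
scene {'intrinsics': array([[492.11596326,   0.        , 318.38039881],
       [  0.        , 492.11596326, 200.61496576],
       [  0.        ,   0.        ,   1.        ]]), 'xyz': array([ 1.26608185, -0.17344099,  1.05205945]), 'orientation': array([-2.03104851, -1.59714883,  0.55995608])}
top {'intrinsics': array([[486.28262153,   0.        , 315.83027713],
       [  0.        , 486.28262153, 193.02179873],
       [  0.        ,   0.        ,   1.        ]]), 'xyz': array([ 0.36658384, -0.02234247,  1.5695511 ]), 'orientation': array([-2.1316548 ,  2.18122443, -0.12284631])}
{'clock': 0.1, 'joints': array([-1.22807347,  0.47771064,  0.02234178,  1.55632157, -0.01147575,
        1.1092875 , -0.0830794 ]), 'qvel': array([-0.00037496, -0.00138261, -0.00063713, -0.0017133 , -0.00045974,
       -0.00162999,  0.00029139]), 'tau': array([ 3.76992597e-03, -5.97756314e+01,  1.61343914e+00, -2.81951040e+01,
        1.28376242e-02,  4.95853266e-03, -1.16996000e-05]), 'tcp_pos': array([0.29393363, 0.60719926, 0.30304048]), 'orientation': array([-7.02038754e-01, -3.06191765e+00,  2.48672990e-03]), 'contact_force': array([-0.05300174,  0.61282115,  0.2254084 ]), 'moment': array([-0.02819291, -0.01232644, -0.0409025 ]), 'grip_width': 0.08547299186623293}
```

View pics/scene0.png

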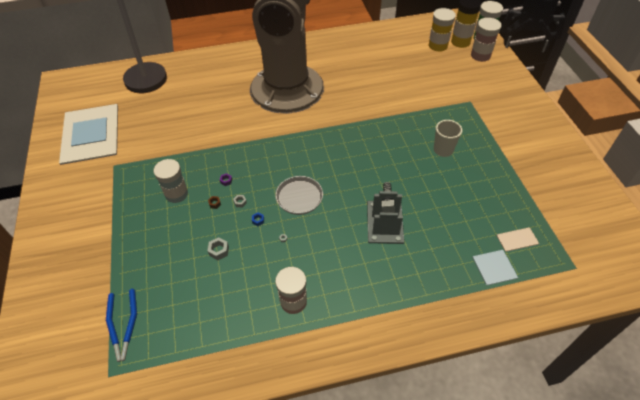

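View pics/top0.png

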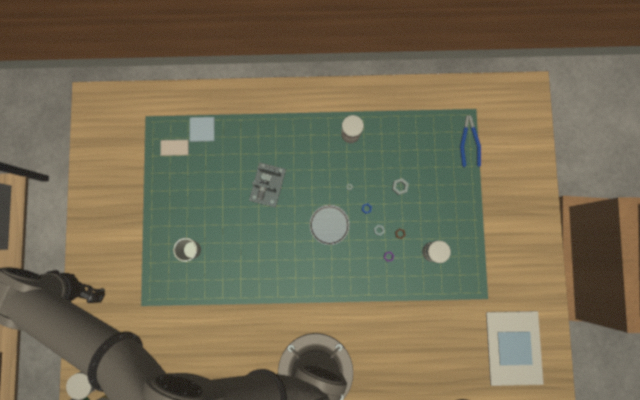

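The scene view shows the steel mid nut at about (239,200) with brown, purple and blue look-alikes around it. The dish is at (299,195) and the bracket at (386,220). In the top view the nut is at (380,230), the dish at (330,225) and the bracket at (267,185). Next I'll measure these and view enlarged crops.

```bash
cat > h.py <<'E'
from bench import *
import cv2,numpy as np
from scipy.spatial.transform import Rotation as R
C={n:get_calibration(n) for n in("scene","top")}
def pt(n,uv,z):
    c=C[n];d=R.from_rotvec(c["orientation"]).apply(np.linalg.inv(c["intrinsics"])@[uv[0],uv[1],1.]);return c["xyz"]+d*(z-c["xyz"][2])/d[2]
def px(n,p):
    c=C[n];q=c["intrinsics"]@R.from_rotvec(c["orientation"]).inv().apply(np.asarray(p)-c["xyz"]);return q[:2]/q[2]
def crop(f,x0,y0,x1,y1,s):
    return cv2.resize(f[y0:y1,x0:x1,::-1],None,fx=s,fy=s,interpolation=cv2.INTER_CUBIC)
E
python3 - <<'E'
from h import *
S=cv2.imread("pics/scene0.png")[:,:,::-1];T=cv2.imread("pics/top0.png")[:,:,::-1]
def blobs(n,f,box,z,zt=''):
    x0,y0,x1,y1=box;g=f[y0:y1,x0:x1].astype(int)
    m=(g[:,:,0]>g[:,:,1]-8).astype(np.uint8)  # not green
    k,l,s,c=cv2.connectedComponentsWithStats(m)
    for i in range(1,k):
        if s[i,4]>12:
            mm=(l==i).astype(np.uint8);cn=max(cv2.findContours(mm,0,2)[0],key=cv2.contourArea)
            (rc,rr)=cv2.minEnclosingCircle(cn);rc=(rc[0]+x0,rc[1]+y0)
            print(n,np.round(rc,1),round(rr,1),s[i,4],np.round(pt(n,rc,z),4),f[y0:y1,x0:x1][l==i].mean(0).astype(int))
blobs("top",T,(300,170,415,270),.016)
blobs("scene",S,(195,165,330,265),.016)
a=np.vstack([crop(T,300,175,420,265,6)[:300], ]) 
b1=crop(T,240,155,300,215,6);b2=crop(S,355,175,425,245,6)
h=360;b2=cv2.resize(b2,(360,360));
n1=cv2.resize(crop(T,360,205,410,265,4),(200,240));n2=cv2.resize(crop(S,200,165,280,261,3),(200,240))
cv2.imwrite("pics/c1.png",np.hstack([b1,b2]))
cv2.imwrite("pics/c2.png",np.hstack([crop(T,360,215,400,245,9),crop(S,215,180,263,216,7.5)]))
E
```

```text
top [403.5 183.5] 3.8 13 [ 0.5783 -0.2978  0.016 ] [122 128 118]
top [329.  224.5] 19.6 787 [ 0.4519 -0.0545  0.016 ] [140 145 138]
top [399.9 233.3] 5.4 68 [ 0.4188 -0.2793  0.016 ] [90 86 67]
top [388.5 256.2] 5.5 72 [ 0.3472 -0.2401  0.016 ] [ 97  89 107]
scene [225.3 178.8] 6.4 124 [ 0.3553 -0.24    0.016 ] [69 48 74]
scene [298.6 193.5] 23.6 1409 [ 0.4549 -0.0545  0.016 ] [160 152 137]
scene [213.9 201.6] 6.5 118 [ 0.427  -0.2788  0.016 ] [66 51 31]
scene [239.5 200.5] 6.0 98 [ 0.4398 -0.212   0.016 ] [106 107  92]
scene [283. 238.] 3.2 28 [ 0.5845 -0.1218  0.016 ] [118 124 107]
scene [217.8 248.3] 10.3 264 [ 0.5753 -0.2845  0.016 ] [110 111  97]
```

View pics/c1.png

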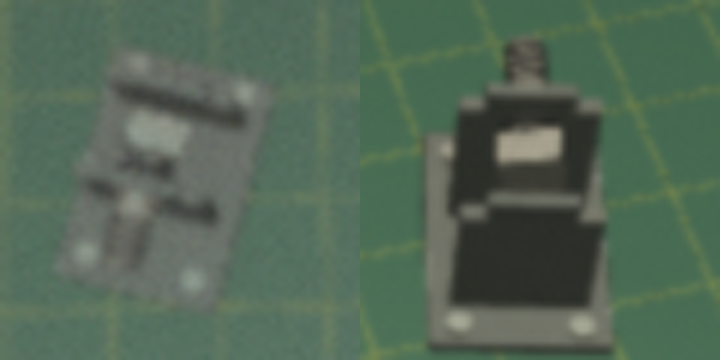

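View pics/c2.png

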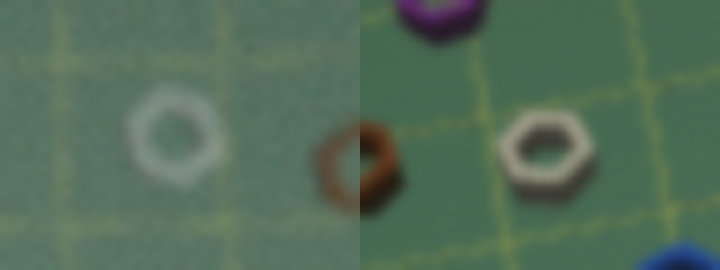

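```bash
cat > m.py <<'E'
from h import *
S=cv2.imread("pics/scene0.png")[:,:,::-1];T=cv2.imread("pics/top0.png")[:,:,::-1]
o=.0
f=lambda p,x0,y0,s:((p[0]+.5)/s+x0-.5,(p[1]+.5)/s+y0-.5)
q=[pt("top",f(p,240,155,6),.008)[:2] for p in[(140,62),(245,92),(87,253),(193,280)]]
print("top bolts",np.round(q,4),np.mean(q,0))
xa=(q[0]+q[1]-q[2]-q[3])/2;print("xaxis yaw",np.arctan2(xa[1],xa[0]),np.linalg.norm(xa))
ya=(q[0]+q[2]-q[1]-q[3])/2;print("y yaw",np.arctan2(ya[1],ya[0])-np.pi/2,np.linalg.norm(ya))
q2=[pt("scene",f((p[0]-360,p[1]),355,175,36/7),.008)[:2] for p in[(582,325),(460,322)]]
print("scene rear bolts",np.round(q2,4))
# plate tops (scene): front plate outer top edge ends and rear; z .108/.094
for nm,p,z in[("rearplate",(472,205),.094),("rearplateR",(592,215),.094),("front L",(472,100),.1),("front R",(592,105),.1),("frontmidL",(487,88),.108),("frontmidR",(577,95),.108),("rear mid l",(487,195),.094),("rear mid r",(580,203),.094)]:
    print(nm,np.round(pt("scene",f((p[0]-360,p[1]),355,175,36/7),z),4))
for p in[(497,130),(560,126),(560,160),(497,163)]: print("head",np.round(pt("scene",f((p[0]-360,p[1]),355,175,36/7),.102),4))
for p in[(130,118),(190,125),(185,155),(128,148)]: print("headtop",np.round(pt("top",f(p,240,155,6),.102),4))
v=np.array([pt("scene",f((p[0]-360,p[1]),215,180,7.5),.016)[:2] for p in[(500,148),(525,110),(575,112),(595,150),(568,190),(520,188)]])
def fit(v,n):
    c=v.mean(0);d=v-c;a=np.arctan2(d[:,1],d[:,0]);print(n,c,np.linalg.norm(d,axis=1).round(4),"flat ang",(np.angle(np.exp(6j*a).sum())/6+np.pi/6))
fit(v,"nut scene")
v=np.array([pt("top",f(p,360,215,9),.016)[:2] for p in[(170,85),(212,100),(222,135),(180,185),(135,165),(128,120)]])
fit(v,"nut top")
g=cv2.resize(S[185:215,222:258],None,fx=8,fy=8,interpolation=cv2.INTER_CUBIC).astype(int)
m=(g[:,:,0]>105).astype(np.uint8);cn=max(cv2.findContours(m,0,1)[0],key=cv2.contourArea)[:,0]
w=np.array([pt("scene",f(p,222,185,8),.016)[:2] for p in cn]);h=cv2.convexHull(w.astype(np.float32))[:,0]
M=cv2.moments(h);c=np.array([M["m10"],M["m01"]])/M["m00"]
d=w-c;a=np.arctan2(d[:,1],d[:,0]);r=np.hypot(*d.T);print("contour",c,cv2.contourArea(h),"flat",np.angle(((r-r.mean())*np.exp(6j*a)).sum())/6+np.pi/6)
th=np.linspace(0,np.pi,61)[:-1];wd=[np.ptp(h@[np.cos(t),np.sin(t)]) for t in th];print([ (round(t,2),round(x*1e3,1)) for t,x in zip(th,wd)][::3])
E
python3 m.py
```

```text
top bolts [[0.6513 0.1556]
 [0.6334 0.0988]
 [0.5476 0.1852]
 [0.5316 0.1282]] [0.5909758  0.14197828]
xaxis yaw -0.27942807541584325 0.10696203570273398
y yaw -0.28890512653004685 0.059380748086512065
scene rear bolts [[0.6483 0.1595]
 [0.6323 0.1022]]
rearplate [0.6238 0.1042 0.094 ]
rearplateR [0.6427 0.1563 0.094 ]
front L [0.5688 0.1209 0.1   ]
front R [0.5856 0.1753 0.1   ]
frontmidL [0.5695 0.1275 0.108 ]
frontmidR [0.5839 0.1674 0.108 ]
rear mid l [0.62   0.1126 0.094 ]
rear mid r [0.6348 0.1531 0.094 ]
head [0.5903 0.1263 0.102 ]
head [0.5953 0.1558 0.102 ]
head [0.6143 0.1494 0.102 ]
head [0.6089 0.1204 0.102 ]
headtop [0.6054 0.1503 0.102 ]
headtop [0.601  0.1198 0.102 ]
headtop [0.5857 0.1225 0.102 ]
headtop [0.5899 0.1515 0.102 ]
nut scene [ 0.43644734 -0.21148868] [0.0169 0.0204 0.0188 0.0171 0.0203 0.0188] flat ang 0.8118210936001853
nut top [ 0.43331493 -0.21320114] [0.0166 0.0175 0.0168 0.0189 0.0184 0.0169] flat ang 0.6940924913693092
contour [ 0.43387512 -0.21280709] 0.0009194827673348893 flat 0.7552856187354695
[(np.float64(0.0), np.float64(35.4)), (np.float64(0.16), np.float64(36.2)), (np.float64(0.31), np.float64(36.3)), (np.float64(0.47), np.float64(35.6)), (np.float64(0.63), np.float64(34.2)), (np.float64(0.79), np.float64(34.1)), (np.float64(0.94), np.float64(35.6)), (np.float64(1.1), np.float64(36.5)), (np.float64(1.26), np.float64(36.7)), (np.float64(1.41), np.float64(36.1)), (np.float64(1.57), np.float64(35.4)), (np.float64(1.73), np.float64(34.0)), (np.float64(1.88), np.float64(33.0)), (np.float64(2.04), np.float64(33.4)), (np.float64(2.2), np.float64(34.4)), (np.float64(2.36), np.float64(34.7)), (np.float64(2.51), np.float64(34.6)), (np.float64(2.67), np.float64(33.8)), (np.float64(2.83), np.float64(33.4)), (np.float64(2.98), np.float64(34.1))]
```

{"name": "jog_arm", "arguments": {"plan": [[[3,-4,0],-0.05],[[3,-4,0],-0.1],[[3,-4,0],-0.1],[[3,-4,0],-0.1],[[2,-4,0],-0.1],[[0,-4,0],-0.1],[[0,-4,0],-0.1],[[0,-4,0],-0.1],[[0,-4,0],-0.1],[[0,-4,0],-0.1],[[0,-4,0],-0.1],[[0,-4,0],-0.1]], "hand": 5.5, "grip_force": 40}}

```text
clock: 1.3
tcp_pos: [0.4336, 0.1259, 0.3037]
orientation: [-2.259, -2.183, 0.0]
contact_force: [-0.2, -0.3, 0.5]
grip_width: 0.055
```

{"name": "jog_arm", "arguments": {"plan": [[[0,-4,0],-0.1],[[0,-4,0],-0.1],[[0,-4,0],-0.06],[[0,-4,0],0],[[0,-4,0],0],[[0,-4,0],0],[[0,-4,0],0],[[0,-3,0],0],[[0,-2,0],0],[[0,-1,0],0],[[0,0,0],0],[[0,0,0],0]]}}

```text
clock: 2.5
tcp_pos: [0.4341, -0.2114, 0.3036]
orientation: [-2.518, -1.878, 0.0]
contact_force: [-0.6, 0.7, -0.6]
grip_width: 0.055
```

```bash
cat >> h.py <<'E'
def st():
    o=get_obs();r=R.from_rotvec(o["orientation"]).as_matrix();print("t",round(o["clock"],2),"tcp",o["tcp_pos"].round(4),"jawyaw",round(np.arctan2(r[1,1],r[0,1]),3),"zaxis",r[:,2].round(3),"F",o["contact_force"].round(1),"w",round(o["grip_width"]*1e3,1),"q7",o["joints"][6].round(2));return o,r
E
python3 -c "
from h import *
st()"
```

```text
t 2.5 tcp [ 0.4341 -0.2114  0.3036] jawyaw -0.289 zaxis [-0.001  0.001 -1.   ] F [-0.6  0.7 -0.6] w 55.0 q7 0.2
```

{"name": "jog_arm", "arguments": {"plan": [[[0,-0.1,-3],0],[[0,0,-4],0],[[0,0,-4],0],[[0,0,-3],0],[[0,0,-2],0],[[0,0,-2],0],[[0,0,-1],0],[[0,0,0],0]]}}

```text
clock: 3.3
tcp_pos: [0.4337, -0.2121, 0.113]
orientation: [-2.516, -1.878, 0.002]
contact_force: [-1.1, -0.3, 0.1]
grip_width: 0.055
```

```bash
python3 -c "
from h import *
o,r=st()
T=grab_frame('top');S=grab_frame('scene')
print(px('scene',(.434,-.2125,.016)))
cv2.imwrite('pics/n1.png',np.hstack([crop(T,350,200,410,260,6),crop(S,205,160,275,230,6)[:360,:420]]))"
```

```text
t 3.3 tcp [ 0.4337 -0.2121  0.113 ] jawyaw -0.289 zaxis [-0.002  0.001 -1.   ] F [-1.1 -0.3  0.1] w 55.0 q7 0.5
[239.02213098 198.86112695]
```

View pics/n1.png

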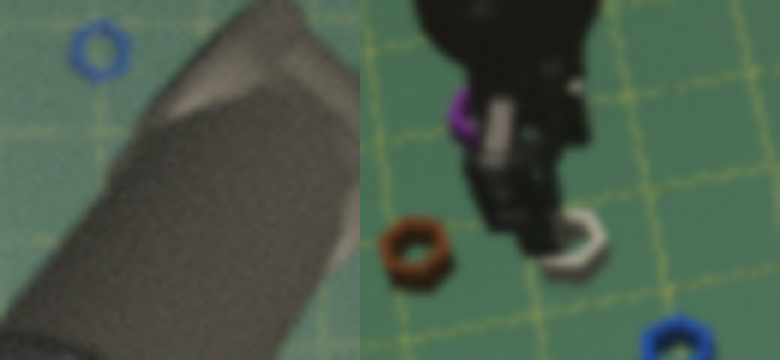

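```bash
python3 -c "
from h import *
for z in(.04,.045,.05):
  for e in(.0275,.042): print(z,e,(px('scene',(.4337+e*.957,-.2121-e*.287,z))-[205,160])*6+[360,0])
print((px('scene',(.434,-.2125,.016))-[205,160])*6+[360,0])"
```

```text
0.04 0.0275 [546.93782537 248.88914665]
0.04 0.042 [541.53268537 275.69650673]
0.045 0.0275 [545.19895951 241.86330849]
0.045 0.042 [539.76477447 268.70614496]
0.05 0.0275 [543.44920906 234.79349146]
0.05 0.042 [537.98572016 261.67172188]
[564.13278588 233.16676168]
```

{"name": "jog_arm", "arguments": {"plan": [[[0,0,-1.5],0],[[0,0,-1.5],0],[[0,0,-0.7],0],[[0,0,0],0],[[0,0,0],0]]}}

```text
clock: 3.9
tcp_pos: [0.4345, -0.2136, 0.0776]
orientation: [2.519, 1.877, 0.001]
contact_force: [-0.4, -0.4, 0.8]
grip_width: 0.055
```

{"name": "jog_arm", "arguments": {"plan": [[[0,0.1,0],0],[[0,0,0],0],[[0,0,0],0],[[0,0,0],0],[[0,0,0],0],[[0,0,0],0]], "hand": 0}}

```text
clock: 4.5
tcp_pos: [0.4345, -0.2124, 0.0777]
orientation: [2.519, 1.877, 0.002]
contact_force: [-0.9, 2.2, 6.8]
grip_width: 0.029
```

```bash
python3 -c "
from h import *
st()"
```

```text
t 4.5 tcp [ 0.4345 -0.2124  0.0777] jawyaw -0.29 zaxis [ 0.001  0.    -1.   ] F [-0.9  2.2  6.8] w 29.0 q7 0.55
```

{"name": "jog_arm", "arguments": {"plan": [[[0,0,2],0],[[0,0,3],0],[[0,0,2],0],[[0.5,4,0],0],[[0.5,4,0],0],[[0.5,4,0],0],[[0.4,2.8,0],0],[[0,1,0],0],[[0,0,0],0],[[0,0,0],0]]}}

```text
clock: 5.5
tcp_pos: [0.4529, -0.0556, 0.1471]
orientation: [2.52, 1.875, -0.0]
contact_force: [1.0, 0.4, -0.6]
grip_width: 0.0288
```

```bash
python3 -c "
from h import *
st()
S=grab_frame('scene')
cv2.imwrite('pics/n2.png',crop(S,205,140,345,230,5))"
```

```text
t 5.5 tcp [ 0.4529 -0.0556  0.1471] jawyaw -0.291 zaxis [ 0.    -0.001 -1.   ] F [ 1.   0.4 -0.6] w 28.8 q7 0.11
```

View pics/n2.png

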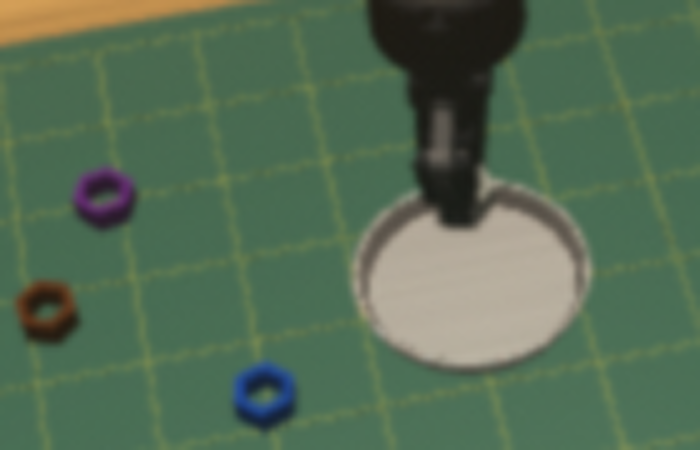

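The nut has left its spot on the mat, and it shows behind the finger at about (485,200). Next I'll lower it onto the dish floor.

{"name": "jog_arm", "arguments": {"plan": [[[0,0,-2],0],[[0,0,-2],0],[[0,0,-1.4],0],[[0,0,-0.6],0],[[0,0,-0.4],0],[[0,0,0],0],[[0,0,0],0]]}}

```text
clock: 6.25
tcp_pos: [0.4534, -0.0548, 0.0834]
orientation: [2.519, 1.876, 0.001]
contact_force: [0.4, -0.2, -0.2]
grip_width: 0.0288
```

{"name": "jog_arm", "arguments": {"plan": [[[0,0,0],0],[[0,0,0],0],[[0,0,0],0],[[0,0,1],0],[[0,0,2],0],[[0,0,4],0],[[0,0,4],0],[[0,0,4],0],[[2,3,2],0.1],[[2,4,0],0.15],[[1,4,0],0.15],[[1,4,0],0.15]], "hand": 4.8}}

```text
clock: 7.45
tcp_pos: [0.5134, 0.0971, 0.254]
orientation: [1.907, 2.496, 0.002]
contact_force: [-0.1, -0.3, -0.7]
grip_width: 0.0481
```

```bash
python3 -c "
from h import *
st()
S=grab_frame('scene');T=grab_frame('top')
cv2.imwrite('pics/n3.png',np.hstack([crop(S,260,150,340,230,5),cv2.resize(crop(S,355,165,425,245,5),(350,400))]))"
```

```text
t 7.45 tcp [0.5134 0.0971 0.254 ] jawyaw 0.266 zaxis [ 0.001  0.    -1.   ] F [-0.1 -0.3 -0.7] w 48.1 q7 0.18
```

View pics/n3.png

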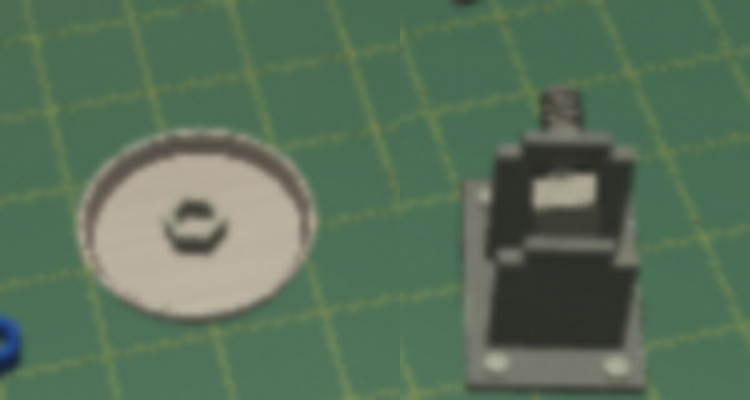

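The nut lies flat in the dish at about (195,225), so I'm moving on to the bracket.

{"name": "jog_arm", "arguments": {"plan": [[[2,1,0],0.1],[[2,1,0],0.14],[[2,1,0],0.14],[[2,1,0],0.14],[[0.8,0.3,0],0.14],[[0,0,0],0.14],[[0,0,0],0.14],[[0,0,0],0.08],[[0,0,0],0],[[0,0,-2],0],[[0,0,-1],0],[[0,0,0],0]], "hand": 6.5}}

```text
clock: 8.75
tcp_pos: [0.5999, 0.1382, 0.2215]
orientation: [-0.457, -3.105, 0.003]
contact_force: [-0.9, -0.0, -0.3]
grip_width: 0.0649
```

```bash
python3 -c "
from h import *
st()
S=grab_frame('scene');T=grab_frame('top')
cv2.imwrite('pics/b1.png',np.hstack([crop(S,340,140,440,250,4),crop(T,220,125,320,235,4)]))
f=lambda p:((px('scene',p)-[340,140])*4).round()
print('tips',[f((.601+e*.28,.1405+e*.96,.224-.073+.006)) for e in(-.0325,.0325)])
print('head',f((.601,.1405,.1)))"
```

```text
t 8.75 tcp [0.5999 0.1382 0.2215] jawyaw 1.278 zaxis [-0.003 -0.001 -1.   ] F [-0.9 -0.  -0.3] w 64.9 q7 1.1
tips [array([146., 190.]), array([258., 193.])]
head [193. 251.]
```

View pics/b1.png

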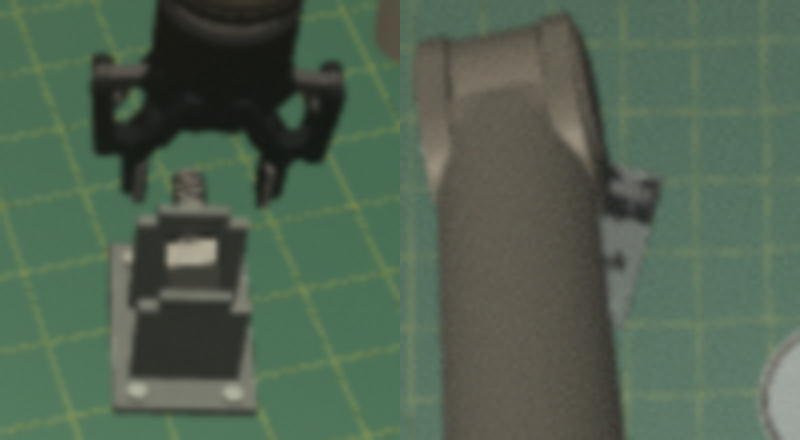

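{"name": "jog_arm", "arguments": {"plan": [[[0.1,0.2,-2],0],[[0,0,-2],0],[[0,0,-1],0],[[0,0,-1],0],[[0,0,0],0]]}}

```text
clock: 9.35
tcp_pos: [0.6017, 0.1404, 0.1621]
orientation: [-0.455, -3.107, 0.001]
contact_force: [0.1, -0.5, 0.4]
grip_width: 0.065
```

{"name": "jog_arm", "arguments": {"plan": [[[0,0,-0.8],0],[[0,0,-0.8],0],[[0,0,-0.8],0],[[0,0,-0.5],0],[[0,0,0],0]]}}

```text
clock: 9.85
tcp_pos: [0.6016, 0.1405, 0.1329]
orientation: [-0.455, -3.107, 0.001]
contact_force: [-1.4, -0.1, -0.0]
grip_width: 0.0648
```

```bash
python3 -c "
from h import *
st()"
```

```text
t 9.85 tcp [0.6016 0.1405 0.1329] jawyaw 1.28 zaxis [-0.002 -0.001 -1.   ] F [-1.4 -0.1 -0. ] w 64.8 q7 1.14
```

Fingers are in the gap and nothing is touching. I'll close gently to feel the lean.

{"name": "jog_arm", "arguments": {"plan": [[[0,0,0],0],[[0,0,0],0],[[0,0,0],0],[[0,0,0],0],[[0,0,0],0],[[0,0,0],0]], "hand": 0, "grip_force": 20}}

```text
clock: 10.45
tcp_pos: [0.6023, 0.1405, 0.1342]
orientation: [0.455, 3.108, 0.0]
contact_force: [-0.5, -1.0, 1.3]
grip_width: 0.0332
```

```bash
python3 -c "
from h import *
o,r=st();print(o['moment'])"
```

```text
t 10.45 tcp [0.6023 0.1405 0.1342] jawyaw 1.28 zaxis [ 0.001  0.    -1.   ] F [-0.5 -1.   1.3] w 33.2 q7 1.14
[-0.14083996 -0.03758194  0.07552766]
```

{"name": "jog_arm", "arguments": {"plan": [[[0,0,0.2],0],[[0,0,0.2],0],[[0,0,0.2],0],[[0,0,0],0],[[0,0,0],0]], "grip_force": 50}}

```text
clock: 10.95
tcp_pos: [0.6021, 0.1406, 0.1373]
orientation: [0.454, 3.108, -0.002]
contact_force: [10.4, 0.5, -24.7]
grip_width: 0.0294
```

```bash
python3 -c "
from h import *
o,r=st();print(o['moment'])"
```

```text
t 10.95 tcp [0.6021 0.1406 0.1373] jawyaw 1.281 zaxis [ 0.    -0.001 -1.   ] F [ 10.4   0.5 -24.7] w 29.4 q7 1.13
[ 0.15568862 -2.16928798  0.26168551]
```

{"name": "jog_arm", "arguments": {"plan": [[[0,0,-0.2],0],[[0,0,-0.1],0],[[0,0,0],0],[[0,0,0],0],[[0,0,0],0]], "grip_force": 80}}

```text
clock: 11.45
tcp_pos: [0.6021, 0.1405, 0.137]
orientation: [0.455, 3.108, 0.0]
contact_force: [2.4, -1.5, -3.4]
grip_width: 0.0288
```

```bash
python3 -c "
from h import *
o,r=st();print(o['moment'])
S=grab_frame('scene');T=grab_frame('top')
cv2.imwrite('pics/b2.png',np.hstack([crop(S,355,175,425,250,6),crop(S,270,170,330,225,6)[:450,:360] if 0 else cv2.resize(crop(S,205,150,335,265,3),(360,450))]))"
```

```text
t 11.45 tcp [0.6021 0.1405 0.137 ] jawyaw 1.28 zaxis [ 0.  0. -1.] F [ 2.4 -1.5 -3.4] w 28.8 q7 1.14
[-0.19613463 -0.49976864  0.34172909]
```

View pics/b2.png

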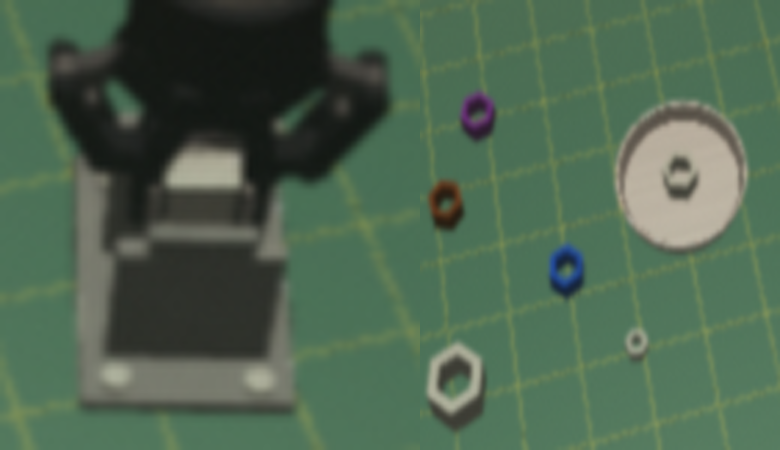

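{"name": "jog_arm", "arguments": {"plan": [[[0,0,0],0],[[0,0,0],0],[[0,0,0],0]]}}

```text
clock: 11.85
tcp_pos: [0.6022, 0.1405, 0.137]
orientation: [0.455, 3.108, 0.0]
contact_force: [3.2, -2.5, -1.4]
grip_width: 0.0289
```

```bash
python3 -c "
from h import *
st();print(hand_in())"
```

```text
t 11.85 tcp [0.6022 0.1405 0.137 ] jawyaw 1.28 zaxis [ 0.  0. -1.] F [ 3.2 -2.5 -1.4] w 28.9 q7 1.14
the job is handed in; nothing more can be done
None
```

I set the steel mid nut (30 mm, 20 mm hole) in the dish, then turned the bolt head upright and handed in still gripping it at 80 N, at about 11.9 s. `hand_in()` reports no verdict, so success rests on the checks below.

**Nut:** the last picture shows it lying flat near the middle of the dish. The small, large, blue, brown and purple nuts stand where they were. The jars and cup were outside the close-up pictures, but the arm met no unexpected force on the way.

**Bolt head:** the interface can't tilt the tool, so I squeezed the leaning flats between upright jaws while nudging the gripper up and back down. The opening fell from 33.2 mm to 28.9 mm and held there. The 30 mm nut also read 28.8–29.0 mm, so the flats should lie flush on the vertical pads. The last picture also shows the head standing square between the fingers.

**Forces:** the largest reading was about 27 N at the wrist, during the upward nudge. It was about 4 N at hand-in.

**Not checked:** I didn't measure the bolt's angle directly; upright is inferred from the opening and the picture. No check failed, and the two cameras agreed on positions to within a few millimetres.

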